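# Bring the first-aid kit tray round from under its keeper and hold it up level

### The job

Turn the white turntable by its red post one click, a quarter turn anticlockwise seen from above, so that the steel kit tray comes out from under the orange keeper arm to the green mark. Then take the tray by its black bar handle, lift it about 10 cm off the turntable and hold it still and level for at least two seconds with the tin and the splint still in it; finish while holding it up, with the turntable left in its new position. Leave the blue jar standing on its place on the turntable, and do not disturb the torch and the amber bottle.

Things in the scene. Friction and masses are not known exactly. Their poses are not given: they have to be found in the camera images.
- turntable (a joint): angle of the turntable, rad, growing anticlockwise seen from above. It clicks at every quarter turn: 0 (at the start), 1.571 (wanted) and 3.142; end stops at -0.15 and 3.3. Each click position lies between two bumps 0.07 rad to either side, which take 3 to 5 N at the post to pass; between its bumps a sprung ball draws the turntable in to the click, and elsewhere it turns freely against a little friction and stays where it is left.
- pivot (a point): on the turntable's vertical axis, at the height of its upper face, 45 mm above the bench; axes fixed to the base. The turntable is a white disc 350 mm across and 18 mm thick, with a steel hub 40 mm across and 8 mm high at its middle.
- post_mid (a point): a point on the axis of the red post, 35 mm above the turntable's face. The post is a fixed upright round pin of 16 mm diameter and 58 mm height on the turntable, 130 mm from the pivot; it is carried round with the turntable and does not spin by itself.
- keeper_tip (a point): inner end of the top face of the orange keeper arm, 165 mm above the bench. The arm is 16 mm wide and 10 mm thick, fixed to the base, and runs level from here straight outwards (away from the pivot) for 155 mm to a steel pin 18 mm thick outside the disc. At the start it passes 22 mm above the tray's handle, so that the tray cannot be lifted there.
- jar_place (a point): centre of the grey disc on the turntable where the blue jar stands, given 35 mm above the turntable's face; it moves with the turntable.
- carousel: the fixed base that carries turntable and keeper; origin on the pivot axis at bench height. A green plate on the base, 50 mm wide and sticking out 65 mm beyond the disc at 45 degrees anticlockwise from its x axis (the keeper is at 45 degrees clockwise), shows where the tray comes to.
- tray: stainless steel kit tray, 140 mm (its x) by 110 mm (its y), walls 22 mm high and 3 mm thick, about 0.35 kg; origin at the centre of its underside, z up. It stands loose on the turntable, its centre about 100 mm from the pivot, and rides round with it.
- handle (a point): centre of the tray's black bar handle, 79 mm above the tray's underside, axes as the tray's. The bar runs along the tray's x, is 10 mm wide (y) and 18 mm high, and stands on two 8 mm square uprights at x = -52 and +52 mm; grip it between them, across y. The space under the bar is open down to the tin and splint, which reach at most 31 mm above the tray's underside.
- tin_mid (a point): centre of the small aluminium tin with push-fit lid, 40 mm across and 28 mm high, standing loose in the tray on one side of the handle.
- splint_mid (a point): middle of the orange hard silicone finger splint, a channel 70 mm long (x), 20 mm wide and 15 mm high, lying loose in the tray on the other side of the handle.
- jar_mid (a point): centre of the closed blue plastic jar, 56 mm across and 70 mm high, standing loose on the turntable about 110 mm from the pivot, a quarter turn from the post and from the tray. To be left standing there; it rides round with the turntable.
- torch_mid (a point): middle of the white plastic torch lying on the bench, 145 mm long (x) and 36 mm across. Not to be disturbed.
- bottle_mid (a point): centre of the amber bottle standing on the bench, 48 mm across and 110 mm high. Not to be disturbed.
Not all that is in view belongs to the job. There is more than one size of the tray; the job needs the middle-sized.

How it is judged:
By the outcome, as a careful person would: the job done as asked, in the order asked, and still so for the second after the job is handed in, while the arm keeps its last pose, push and grip.
It also fails if it takes over 54 s, if anything falls off the work surface, if the arm or the gripper's body presses on something with over 40 N, if the wrist force passes 120 N, or if a joint passes its speed limit or range.

### The arm

A 7-joint arm with a two-finger parallel gripper is mounted at the origin on the work surface. World frame = base frame: x ahead of the robot, y to its left, z up, the work surface at z = 0. Lengths are in m, angles in rad, forces in N, time in s.
With the tool pointing down it reaches from about 0.4 to 0.9 m from the base axis. Payload 5.5 kg.
Tool frame: the origin (TCP) lies on the centre line of the jaws, within the pads' length; the fingertips stand 19 mm ahead of it and the grasp point (between the pads) is the TCP; z points along the fingers, y is the direction in which the jaws open and shut (so a half turn about z gives the same grasp; the last joint's range is limited). The gripper opens to 92 mm and grips with 3 to 60 N. Pads are 19 mm wide; open, the fingers measure 130 mm over their backs; the gripper's body (75 mm by 190 mm) begins 47 mm behind the grasp point.
Start: joints at [1.608, 0.501, -0.427, 1.55, 0.221, 1.138, -0.21], TCP at [0.146, -0.633, 0.246] pointing down, gripper open.
Joint ranges: [-2.88, 2.88], [-0.31, 2.03], [-1.54, 1.56], [0.2, 2.42], [-1.41, 4.55], [0.19, 2.02], [-2.57, 2.57]. Speed limits (rad/s): [2.57, 2.57, 3.14, 3.14, 3.14, 3.14, 3.14].

### API

Orientations are given as a rotation vector (axis times angle).
In Python, from workcell import robot gives the robot as it stands. The module is installed in compiled form; this text tells all that it offers.
- The arm moves only by the tool arm_command, never from a script. Its argument "plan" is a list of rows, each an object with "xyz": the shift along the tool's x, y, z in m, a list of three; "rot": the turn, a rotation vector about the tool's x, y, z in degrees, a list of three. A call has 1 to 20 rows; each row is the pose to reach, as a shift and turn from the pose measured when the call began, along the tool's axes at that moment; what a row does not reach only later rows make up. A row lasts 1/10 s, in which the tool goes at most 50 mm and 8.59 degrees, less where a joint would pass 70% of its speed; a pose out of reach is approached as far as the arm can. A call with a gripper value outside its range is refused whole. "fingers" is the opening, from 0 (shut) to 1 (fully open), set as the call begins (left out, the last holds). The fingers move at their own pace and stop on an object; "grip_force" is the grip in N (left out, the last holds). Time passes only in rows, so rows that repeat a pose let the fingers close. It gives the time, the measured TCP pose, the force and the opening at its end, in the units of the state.
- robot.observe(): the state, without advancing time (a new reading comes with each control period).
- robot.snapshot(name): name is "scene" or "top" or "wrist"; returns a dict with "pixels" (420x560x3 uint8, red, green, blue), "K" (3x3 intrinsics, pixels), "rvec" (rotation vector, rad) and "tvec" (3), from world to camera coordinates, as OpenCV has them; the wrist camera has in their place "T_tool_cam" (4x4, takes a point from camera to tool coordinates, whose origin is the TCP and whose axes are the flange's). Camera axes: x right, y down, z forward; pixel columns grow to the right and rows downward; lengths in m; the calibration is good to about 2 mm. A picture is of the moment at which its call begins: read the wrist's pose just before it. There is no depth.
- robot.sign_off(): hands the job in, once; it reports no verdict.
The state is a dict: "time": time; "q": joint angles; "qd": joint speeds; "joint_torque": joint torques, N m; "eef_pos": TCP position; "tcp_rot": TCP orientation; "wrist_force": force on the tool from outside, world axes, zero at the start; "wrist_torque": the same for the moment, N m; "gripper_width": finger opening in m.
Only numpy, scipy, OpenCV 4.12 (cv2) and the standard library are available. Lean on these libraries where they do the work, as an engineer would, in place of code of your own. Each camera call takes 0.05 s, during which the arm holds its last target.

## Working session

There is one attempt and no reset: what is moved stays moved. The work goes in short steps, Python scripts to look and compute and a tool call to move; the robot and the scene stay as the last step left them, time stands still between calls to the robot, and variables do not carry over. Pictures are saved under pics/ and viewed, and the job is handed in when it is done.

Besides the shell and the picture viewer there is one more tool, called as name(argument=value, ...) on one line, values as JSON. arm_command: Moves the arm, as the interface text tells. Its arguments: {"type":"object","properties":{"plan":{"type":"array","items":{"type":"object","properties":{"xyz":{"type":"array","items":{"type":"number"}},"rot":{"type":"array","items":{"type":"number"}}}}},"fingers":{"type":"number"},"grip_force":{"type":"number"}},"required":["plan"]}

```bash
mkdir -p pics; cat > h.py <<'E'
import numpy as np, cv2
from workcell import robot
from scipy.spatial.transform import Rotation as R
def snap(n,f):
    s=robot.observe(); d=robot.snapshot(n); cv2.imwrite('pics/'+f,cv2.cvtColor(d['pixels'],cv2.COLOR_RGB2BGR))
    if n=='wrist':
        Tt=np.eye(4);Tt[:3,:3]=R.from_rotvec(s['tcp_rot']).as_matrix();Tt[:3,3]=s['eef_pos'];T=Tt@d['T_tool_cam']
        C=T[:3,3];Rw=T[:3,:3]
    else:
        Rm=cv2.Rodrigues(np.array(d['rvec'],float))[0];Rw=Rm.T;C=-Rm.T@np.array(d['tvec'],float).ravel()
    np.savez('pics/'+f[:-4]+'.npz',K=d['K'],C=C,Rw=Rw,px=d['pixels'])
def onz(f,uv,z):
    d=np.load('pics/'+f+'.npz'); r=d['Rw']@np.linalg.inv(d['K'])@np.array([uv[0],uv[1],1.]); return d['C']+r*(z-d['C'][2])/r[2]
def proj(f,p):
    d=np.load('pics/'+f+'.npz'); c=d['K']@(d['Rw'].T@(np.array(p)-d['C'])); return c[:2]/c[2]
E
python3 - <<'E'
from h import *
s=robot.observe();print(s)
for n in ['scene','top','wrist']: snap(n,n+'0.png'); print(n,np.load('pics/'+n+'0.npz')['C'],np.load('pics/'+n+'0.npz')['K'][0])
E
```

```text
{'time': 0.0, 'q': array([ 1.60814949,  0.501836  , -0.42676812,  1.55147759,  0.22080822,
        1.13831182, -0.21025874]), 'qd': array([ 0.00266635,  0.00081485,  0.00209159, -0.00237152,  0.00066458,
       -0.00073675,  0.00011351]), 'joint_torque': array([ 1.87917753e-04, -5.66598094e+01, -5.81619367e+00, -2.79112029e+01,
       -6.86551351e-02,  3.09022784e-02,  2.12750751e-04]), 'eef_pos': array([ 0.14534156, -0.63284119,  0.24467224]), 'tcp_rot': array([-3.11961380e+00, -3.53916507e-01,  2.87952452e-04]), 'wrist_force': array([-0.48616379, -0.27701567,  0.87373463]), 'wrist_torque': array([-0.02366226, -0.03113041,  0.01922119]), 'gripper_width': 0.09194823132388638}
scene [0.99247505 0.32223812 0.84759145] [425.47500249   0.         278.84112931]
top [0.26396269 0.01683218 1.27425306] [460.52693782   0.         281.24258821]
wrist [ 0.21393204 -0.61643402  0.38413366] [311.37220541   0.         277.715688  ]
```

View pics/scene0.png

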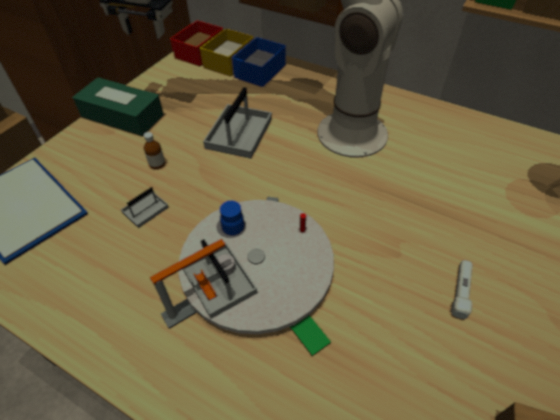

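View pics/top0.png

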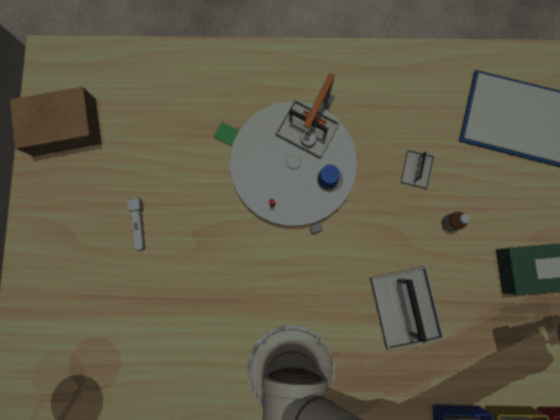

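View pics/wrist0.png

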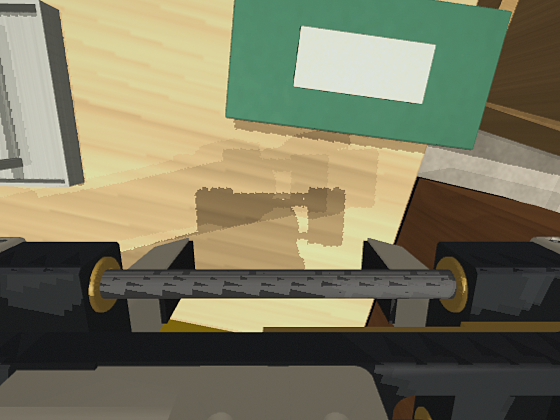

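The scene shows three trays. In the top view they are the large one at (405,308), the small one at (417,168), and the one on the turntable at (309,130), which holds the tin and splint and sits under the orange arm. The turntable one is the middle-sized tray. I'll confirm it in an enlarged crop and measure.

```bash
python3 - <<'E'
from h import *
im=cv2.imread('pics/top0.png'); c=cv2.resize(im[60:245,200:370],None,fx=3.2,fy=3.2,interpolation=cv2.INTER_CUBIC)
cv2.imwrite('pics/crop0.png',np.clip(c*1.5,0,255).astype('uint8'))
hsv=cv2.cvtColor(im,cv2.COLOR_BGR2HSV)
def comps(n,lo,hi,z,a=15):
    m=cv2.inRange(hsv,lo,hi); m[:60]=0;m[245:]=0;m[:,:200]=0;m[:,375:]=0
    k,l,st,ce=cv2.connectedComponentsWithStats(m)
    for i in range(1,k):
        if st[i,4]>a: print(n,st[i],ce[i].round(1),onz('top0',ce[i],z).round(4))
    return m
comps('red',(172,120,60),(180,255,255),.103,8);comps('red',(0,150,60),(5,255,255),.103,8)
comps('orange',(6,170,90),(18,255,255),.165)
comps('green',(50,120,40),(75,255,255),.045)
comps('blue',(105,120,40),(125,255,255),.115)
# disc
m=cv2.inRange(hsv,(0,0,95),(180,40,255));m[:60]=0;m[245:]=0;m[:,:200]=0;m[:,375:]=0
cs=max(cv2.findContours(m,cv2.RETR_EXTERNAL,cv2.CHAIN_APPROX_NONE)[0],key=cv2.contourArea)
h=cv2.convexHull(cs)[:,0]; P=np.array([onz('top0',p,.045) for p in h])
print(len(h)); (cx,cy),r=cv2.minEnclosingCircle(P[:,:2].astype(np.float32)); print('disc',cx,cy,r)
E
```

```text
red [270 200   4   5  13] [271.3 201.9] [0.4369 0.0558 0.103 ]
green [215 124  22  20 245] [225.8 133.6] [0.6348 0.1869 0.045 ]
blue [319 165  20  22 326] [328.8 175.5] [ 0.5055 -0.0909  0.115 ]
42
disc 0.5572037100791931 0.0005483802524395287 0.17472606897354126
```

View pics/crop0.png

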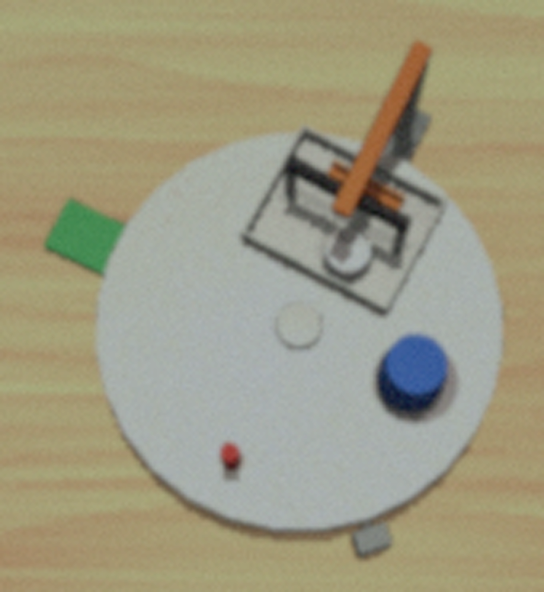

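The crop confirms it: the tray with the tin, the splint and a black bar sits under the keeper. Next I'll measure the hub, post and base yaw across both fixed views.

```bash
python3 - <<'E'
from h import *
for f in ['scene0','top0']:
    im=cv2.imread('pics/'+f+'.png'); 
    b,g,r=[im[...,i].astype(int) for i in range(3)]
    m=((r>80)&(r>2.2*g)&(r>2.2*b)).astype('uint8')
    k,l,st,ce=cv2.connectedComponentsWithStats(m)
    print(f,[(st[i].tolist(),ce[i].round(1)) for i in range(1,k) if st[i,4]>7])
hub=(200+299/3.2,60+325/3.2); print('hub',onz('top0',hub,.053), 'scenehub',onz('scene0',(257,256),.053))
im=cv2.imread('pics/scene0.png'); cv2.imwrite('pics/crops0.png',cv2.resize(im[180:360,130:350],None,fx=3.5,fy=3.2,interpolation=cv2.INTER_CUBIC))
E
```

```text
scene0 [([185, 40, 21, 7, 26], array([194.7,  44.2])), ([301, 214, 5, 5, 22], array([302.7, 216. ])), ([167, 244, 57, 31, 122], array([197., 258.])), ([159, 276, 7, 4, 12], array([161.6, 277.4])), ([200, 278, 5, 4, 10], array([202.1, 279.6])), ([202, 282, 9, 11, 55], array([206.3, 287.2]))]
top0 [([270, 200, 4, 4, 13], array([271.4, 201.8]))]
hub [ 0.55590232 -0.00075153  0.053     ] scenehub [0.5544713  0.00306098 0.053     ]
```

View pics/crops0.png

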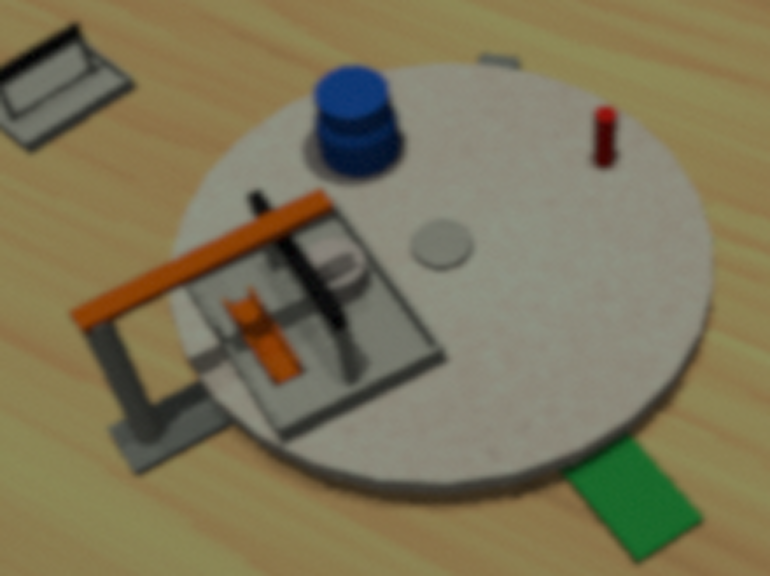

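```bash
python3 - <<'E'
from h import *
a=onz('scene0',(302.9,215.0),.103);b=onz('top0',(271.5,201.5),.103);print('post',a,b)
p=np.array([.5562,.0010])
for q in (a,b): d=q[:2]-p; print(np.hypot(*d),np.degrees(np.arctan2(d[1],d[0])))
f='top0'
for nm,c,z in [('keepertip',(344,210),.165),('keeperend',(422,45),.165),('barL',(291,166),.133),('barR',(408,218),.133),('green',(83,239),.045)]:
    q=onz(f,(200+c[0]/3.2,60+c[1]/3.2),z);d=q[:2]-p;print(nm,q.round(3),np.hypot(*d).round(3),np.degrees(np.arctan2(d[1],d[0])).round(1))
s=robot.observe();M=R.from_rotvec(s['tcp_rot']).as_matrix();e=s['eef_pos']
print(M.round(3)); print(np.degrees(np.arctan2(M[1,0],M[0,0])))
for w in [(.40,-.40,.25),(.438,.055,.21)]: print(M.T@(np.array(w)-e))
E
```

```text
post [0.43588631 0.05500716 0.103     ] [0.43800758 0.05529216 0.103     ]
0.13187932961190701 155.82534364333065
0.1300657007072815 155.3281258376762
keepertip [ 0.622 -0.033  0.165] 0.074 -27.7
keeperend [ 0.758 -0.094  0.165] 0.223 -25.3
barL [0.668 0.008 0.133] 0.112 3.7
barR [ 0.626 -0.086  0.133] 0.111 -51.4
green [0.632 0.186 0.045] 0.2 67.9
[[ 0.975  0.224 -0.   ]
 [ 0.224 -0.975  0.002]
 [ 0.    -0.002 -1.   ]]
12.936427058291901
[ 0.30032635 -0.17008043 -0.00482117]
[ 0.43921889 -0.60496209  0.03587035]
```

arm_command(plan=[{"xyz": [0.04,-0.027,0],"rot": [0,0,6]},{"xyz": [0.08,-0.055,0],"rot": [0,0,12]},{"xyz": [0.12,-0.083,0],"rot": [0,0,18]},{"xyz": [0.16,-0.11,0],"rot": [0,0,24]},{"xyz": [0.2,-0.138,0],"rot": [0,0,30]},{"xyz": [0.24,-0.165,0],"rot": [0,0,36]},{"xyz": [0.28,-0.195,0],"rot": [0,0,38]},{"xyz": [0.31,-0.22,0],"rot": [0,0,38]},{"xyz": [0.325,-0.265,0],"rot": [0,0,38]},{"xyz": [0.34,-0.31,0.01],"rot": [0,0,38]},{"xyz": [0.355,-0.35,0.02],"rot": [0,0,38]},{"xyz": [0.37,-0.395,0.03],"rot": [0,0,38]},{"xyz": [0.385,-0.44,0.036],"rot": [0,0,38]},{"xyz": [0.4,-0.485,0.036],"rot": [0,0,38]},{"xyz": [0.415,-0.53,0.036],"rot": [0,0,38]},{"xyz": [0.43,-0.57,0.036],"rot": [0,0,38]},{"xyz": [0.439,-0.605,0.036],"rot": [0,0,38]},{"xyz": [0.439,-0.605,0.036],"rot": [0,0,38]},{"xyz": [0.439,-0.605,0.036],"rot": [0,0,38]},{"xyz": [0.439,-0.605,0.036],"rot": [0,0,38]}], fingers=0.45)

```text
time: 2.15
eef_pos: [0.4375, 0.0537, 0.2096]
tcp_rot: [-3.066, 0.684, 0.002]
wrist_force: [0.2, 0.2, 0.2]
gripper_width: 0.0414
```

```bash
python3 - <<'E'
from h import *
s=robot.observe();M=R.from_rotvec(s['tcp_rot']).as_matrix();print(s['time'],s['eef_pos'],s['q'].round(2),s['gripper_width'],M.round(3))
snap('wrist','wrist1.png'); print(proj('wrist1',(.437,.055,.103)), proj('wrist1',(.437,.055,.045)))
E
```

```text
2.15 [0.43753255 0.05369639 0.20959158] [ 0.5   0.2  -0.75  2.08  0.17  0.92 -2.36] 0.041381960391826234 [[ 0.905 -0.425 -0.001]
 [-0.425 -0.905  0.001]
 [-0.001 -0.    -1.   ]]
[278.00404088 213.40516978] [277.98175716 197.33144068]
```

View pics/wrist1.png

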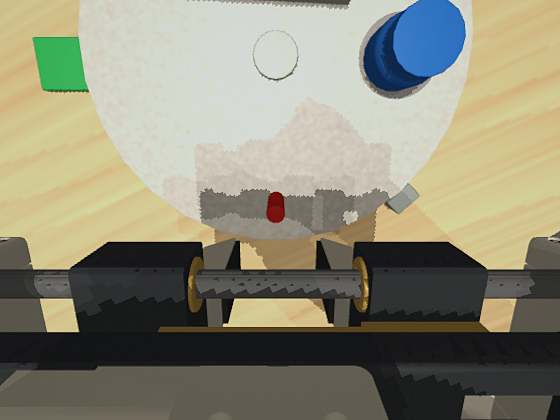

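The wrist view shows the post top at (276,213), against a prediction of (278,213). The hub is at (275,54), the jar at (428,38), and the space round the post is clear. I'll descend astride the post.

```bash
python3 - <<'E'
from h import *
print('hub',onz('wrist1',(275,54),.053),'post',onz('wrist1',(276,213),.103), onz('wrist1',(276,196),.045))
s=robot.observe();M=R.from_rotvec(s['tcp_rot']).as_matrix()
print(M.T@(np.array([.437,.055,.09])-s['eef_pos']))
E
```

```text
hub [0.55538617 0.00238034 0.053     ] post [0.43801227 0.05634351 0.103     ] [0.43907914 0.05621491 0.045     ]
[-0.00105939 -0.00110714  0.11960513]
```

arm_command(plan=[{"xyz": [-0.001,-0.001,0.03],"rot": [0,0,0]},{"xyz": [-0.001,-0.001,0.06],"rot": [0,0,0]},{"xyz": [-0.001,-0.001,0.085],"rot": [0,0,0]},{"xyz": [-0.001,-0.001,0.105],"rot": [0,0,0]},{"xyz": [-0.001,-0.001,0.118],"rot": [0,0,0]},{"xyz": [-0.001,-0.001,0.118],"rot": [0,0,0]},{"xyz": [-0.001,-0.001,0.118],"rot": [0,0,0]}])

```text
time: 2.9
eef_pos: [0.4371, 0.054, 0.0917]
tcp_rot: [-3.065, 0.688, 0.002]
wrist_force: [0.4, 0.2, 0.2]
gripper_width: 0.0415
```

arm_command(plan=[{"xyz": [0,0,0],"rot": [0,0,0]},{"xyz": [0,0,0],"rot": [0,0,0]},{"xyz": [0,0,0],"rot": [0,0,0]},{"xyz": [0,0,0],"rot": [0,0,0]}], fingers=0.24)

```text
time: 3.3
eef_pos: [0.4374, 0.0539, 0.0921]
tcp_rot: [-3.065, 0.688, 0.001]
wrist_force: [0.4, -0.8, -0.3]
gripper_width: 0.0223
```

```bash
python3 - <<'E'
from h import *
s=robot.observe();M=R.from_rotvec(s['tcp_rot']).as_matrix();print(s['time'],s['eef_pos'],s['gripper_width'],s['wrist_force'])
p=np.array([.5557,.001]);e=s['eef_pos'];d=e[:2]-p;print(np.hypot(*d),np.degrees(np.arctan2(d[1],d[0])))
a0=155.5
for a in np.arange(3,93.1,3):
    t=np.radians(a0+a); w=np.array([p[0]+.13*np.cos(t),p[1]+.13*np.sin(t),e[2]])
    print(a,(M.T@(w-e)).round(3))
E
```

```text
3.3 [0.43737359 0.05389806 0.09210703] 0.022340917558294326 [ 0.43712987 -0.82611021 -0.26646699]
0.1296122875522638 155.91287349572144
3.0 [-0.     0.006 -0.   ]
6.0 [ 0.     0.013 -0.   ]
9.0 [ 0.001  0.019 -0.   ]
12.0 [ 0.003  0.026 -0.   ]
15.0 [ 0.004  0.033 -0.   ]
18.0 [ 0.007  0.039 -0.   ]
21.0 [ 0.009  0.046 -0.   ]
24.0 [ 0.012  0.052 -0.   ]
27.0 [ 0.015  0.058 -0.   ]
30.0 [ 0.018  0.064 -0.   ]
33.0 [ 0.022  0.07  -0.   ]
36.0 [ 0.025  0.075 -0.   ]
39.0 [ 0.03  0.08 -0.  ]
42.0 [ 0.034  0.086 -0.   ]
45.0 [ 0.039  0.09  -0.   ]
48.0 [ 0.044  0.095 -0.   ]
51.0 [ 0.049  0.099 -0.   ]
54.0 [ 0.055  0.103 -0.   ]
57.0 [ 0.06   0.107 -0.   ]
60.0 [ 0.066  0.111 -0.   ]
63.0 [ 0.072  0.114 -0.   ]
66.0 [ 0.078  0.117 -0.   ]
69.0 [ 0.085  0.119 -0.   ]
72.0 [ 0.091  0.121 -0.   ]
75.0 [ 0.098  0.123 -0.   ]
78.0 [ 0.104  0.125 -0.   ]
81.0 [ 0.111  0.126 -0.   ]
84.0 [ 0.118  0.127 -0.   ]
87.0 [ 0.125  0.127 -0.   ]
90.0 [ 0.131  0.127 -0.   ]
93.0 [ 0.138  0.127 -0.   ]
```

arm_command(plan=[{"xyz": [0,0.003,0],"rot": [0,0,-1.5]},{"xyz": [0,0.006,0],"rot": [0,0,-3]},{"xyz": [0,0.01,0],"rot": [0,0,-4.5]},{"xyz": [0,0.013,0],"rot": [0,0,-6]},{"xyz": [0.001,0.016,0],"rot": [0,0,-7.5]},{"xyz": [0.001,0.019,0],"rot": [0,0,-9]},{"xyz": [0.003,0.026,0],"rot": [0,0,-12]},{"xyz": [0.004,0.033,0],"rot": [0,0,-15]},{"xyz": [0.007,0.039,0],"rot": [0,0,-18]},{"xyz": [0.009,0.046,0],"rot": [0,0,-21]},{"xyz": [0.012,0.052,0],"rot": [0,0,-24]},{"xyz": [0.015,0.058,0],"rot": [0,0,-27]},{"xyz": [0.018,0.064,0],"rot": [0,0,-30]},{"xyz": [0.022,0.07,0],"rot": [0,0,-33]},{"xyz": [0.025,0.075,0],"rot": [0,0,-36]},{"xyz": [0.03,0.08,0],"rot": [0,0,-39]},{"xyz": [0.034,0.086,0],"rot": [0,0,-42]},{"xyz": [0.039,0.09,0],"rot": [0,0,-45]},{"xyz": [0.039,0.09,0],"rot": [0,0,-45]},{"xyz": [0.039,0.09,0],"rot": [0,0,-45]}])

```text
time: 5.3
eef_pos: [0.4336, -0.0447, 0.0919]
tcp_rot: [-3.095, -0.535, 0.002]
wrist_force: [-0.4, 1.0, 0.4]
gripper_width: 0.0225
```

```bash
python3 - <<'E'
from h import *
s=robot.observe();M=R.from_rotvec(s['tcp_rot']).as_matrix();print(s['time'],s['eef_pos'],s['gripper_width'],s['wrist_force'],s['q'].round(2))
print(M.round(3))
p=np.array([.5557,.001]);e=s['eef_pos'];d=e[:2]-p;a0=np.degrees(np.arctan2(d[1],d[0]));print(np.hypot(*d),a0, np.degrees(np.arctan2(M[1,0],M[0,0])))
for a in list(np.arange(203,246,3))+[245.5,247,248]:
    t=np.radians(a); w=np.array([p[0]+.13*np.cos(t),p[1]+.13*np.sin(t),.092])
    print(a,(M.T@(w-e)).round(3))
snap('top','top2.png')
im=cv2.imread('pics/top2.png'); c=cv2.resize(im[60:245,200:370],None,fx=3.2,fy=3.2,interpolation=cv2.INTER_CUBIC)
cv2.imwrite('pics/crop2.png',np.clip(c*1.5,0,255).astype('uint8'))
E
```

```text
5.3 [ 0.43360651 -0.04465546  0.09189737] 0.022525448036572228 [-0.41286305  1.001383    0.3742259 ] [ 0.7   0.45 -0.77  2.18  0.49  0.69 -1.63]
[[ 0.942  0.335 -0.001]
 [ 0.335 -0.942  0.   ]
 [-0.001 -0.001 -1.   ]]
0.13035045661877365 -159.49729513130978 19.594301210318875
203 [ 0.001  0.006 -0.   ]
206 [ 0.001  0.012 -0.   ]
209 [ 0.002  0.019 -0.   ]
212 [ 0.003  0.026 -0.   ]
215 [ 0.005  0.032 -0.   ]
218 [ 0.007  0.039 -0.   ]
221 [ 0.009  0.045 -0.   ]
224 [ 0.012  0.052 -0.   ]
227 [ 0.015  0.058 -0.   ]
230 [ 0.018  0.064 -0.   ]
233 [ 0.022  0.07  -0.   ]
236 [ 0.026  0.075 -0.   ]
239 [ 0.03  0.08 -0.  ]
242 [ 0.034  0.086 -0.   ]
245 [ 0.039  0.091 -0.   ]
245.5 [ 0.04   0.091 -0.   ]
247 [ 0.042  0.094 -0.   ]
248 [ 0.044  0.095 -0.   ]
```

View pics/crop2.png

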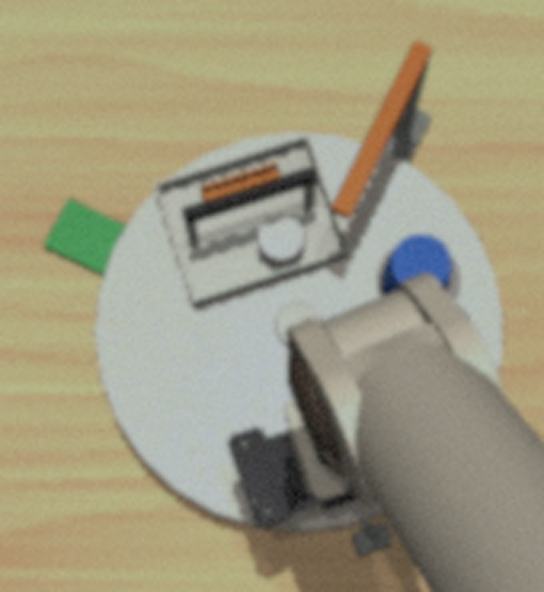

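The table is about half way round. The tray at crop (255,220) and the jar at (418,270) have ridden along. Continuing the turn.

arm_command(plan=[{"xyz": [0.0,0.003,0],"rot": [0,0,-1.5]},{"xyz": [0.001,0.006,0],"rot": [0,0,-3]},{"xyz": [0.001,0.012,0],"rot": [0,0,-6]},{"xyz": [0.002,0.019,0],"rot": [0,0,-9]},{"xyz": [0.003,0.026,0],"rot": [0,0,-12]},{"xyz": [0.005,0.032,0],"rot": [0,0,-15]},{"xyz": [0.007,0.039,0],"rot": [0,0,-18]},{"xyz": [0.009,0.045,0],"rot": [0,0,-21]},{"xyz": [0.012,0.052,0],"rot": [0,0,-24]},{"xyz": [0.015,0.058,0],"rot": [0,0,-27]},{"xyz": [0.018,0.064,0],"rot": [0,0,-30]},{"xyz": [0.022,0.07,0],"rot": [0,0,-33]},{"xyz": [0.026,0.075,0],"rot": [0,0,-36]},{"xyz": [0.028,0.078,0],"rot": [0,0,-37.5]},{"xyz": [0.03,0.08,0],"rot": [0,0,-39]},{"xyz": [0.032,0.083,0],"rot": [0,0,-40.5]},{"xyz": [0.034,0.086,0],"rot": [0,0,-42]},{"xyz": [0.037,0.088,0],"rot": [0,0,-43.5]},{"xyz": [0.04,0.091,0],"rot": [0,0,-45]},{"xyz": [0.041,0.093,0],"rot": [0,0,-45]}])

```text
time: 7.35
eef_pos: [0.5032, -0.1176, 0.0917]
tcp_rot: [-2.652, -1.679, 0.002]
wrist_force: [-5.4, 4.2, 4.5]
gripper_width: 0.022
```

```bash
python3 - <<'E'
from h import *
s=robot.observe();M=R.from_rotvec(s['tcp_rot']).as_matrix();print(s['time'],s['eef_pos'],s['gripper_width'],s['wrist_force'],s['q'].round(2))
p=np.array([.5557,.001]);e=s['eef_pos'];d=e[:2]-p;a0=np.degrees(np.arctan2(d[1],d[0]));print(np.hypot(*d),a0, np.degrees(np.arctan2(M[1,0],M[0,0])))
for n in('top','scene'): snap(n,n+'3.png')
im=cv2.imread('pics/top3.png'); c=cv2.resize(im[60:245,200:370],None,fx=3.2,fy=3.2,interpolation=cv2.INTER_CUBIC)
cv2.imwrite('pics/crop3.png',np.clip(c*1.5,0,255).astype('uint8'))
E
```

```text
7.35 [ 0.5032336  -0.11756313  0.09165782] 0.022046424742558853 [-5.3908727   4.16281626  4.49965057] [ 0.88  0.63 -0.9   1.99  0.66  0.85 -0.83]
0.1296531430139153 -113.87028425127944 64.66917998265167
```

View pics/crop3.png

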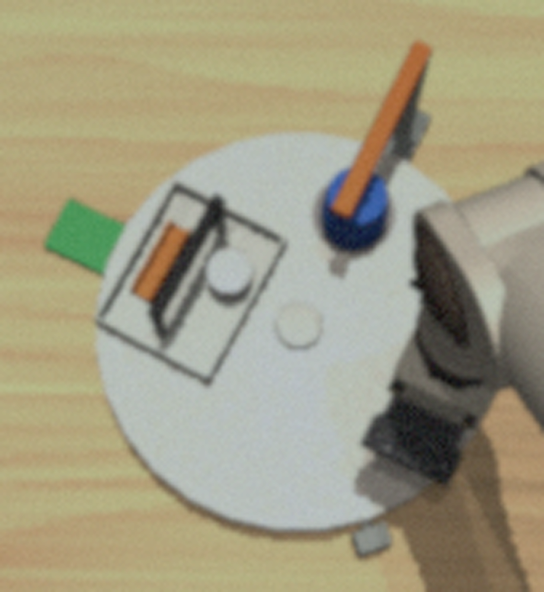

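arm_command(plan=[{"xyz": [0,0,0],"rot": [0,0,0]},{"xyz": [0,0,0],"rot": [0,0,0]},{"xyz": [0,0,0],"rot": [0,0,0]}])

```text
time: 7.75
eef_pos: [0.5031, -0.1175, 0.0917]
tcp_rot: [-2.653, -1.678, 0.002]
wrist_force: [-2.0, 0.6, 1.5]
gripper_width: 0.0225
```

```bash
python3 - <<'E'
from h import *
s=robot.observe();M=R.from_rotvec(s['tcp_rot']).as_matrix();print(s['eef_pos'],s['wrist_force'],'tool',M.T@s['wrist_force'])
im=cv2.imread('pics/top3.png')
p=np.array([.5557,.001])
# dark tray edges corners at rim height .067, from crop
cs=[(178,186),(286,241),(210,381),(99,322)]
P=np.array([onz('top3',(200+c[0]/3.2,60+c[1]/3.2),.067)[:2] for c in cs]);print(P)
c=P.mean(0);print('c',c,np.hypot(*(c-p)),np.degrees(np.arctan2(*(c-p)[::-1])))
for i in range(4):
    d=P[(i+1)%4]-P[i];print(np.hypot(*d),np.degrees(np.arctan2(d[1],d[0])))
E
```

```text
[ 0.50306076 -0.11748457  0.0916869 ] [-1.98487531  0.60608455  1.51973704] tool [-0.30307119 -2.05733725 -1.51399485]
[[0.67275508 0.10383984]
 [0.62533031 0.01120775]
 [0.50374745 0.07323754]
 [0.55310287 0.16756972]]
c [0.58873393 0.08896371] 0.09396198579096765 69.41681522828891
0.10406638019975563 -117.11104566409661
0.13649207073715766 152.96999548379355
0.10646369495288056 62.38104491454433
0.13556603216260724 -28.040927628614025
```

arm_command(plan=[{"xyz": [0,0.001,0],"rot": [0,0,0]},{"xyz": [0,0.002,0],"rot": [0,0,0]},{"xyz": [0,0.003,0],"rot": [0,0,0]},{"xyz": [0,0.003,0],"rot": [0,0,0]},{"xyz": [0,0.003,0],"rot": [0,0,0]}])

```text
time: 8.25
eef_pos: [0.5034, -0.1177, 0.0914]
tcp_rot: [-2.65, -1.677, 0.008]
wrist_force: [-8.7, 3.6, 7.7]
gripper_width: 0.022
```

```bash
python3 - <<'E'
from h import *
s=robot.observe();M=R.from_rotvec(s['tcp_rot']).as_matrix();print(s['eef_pos'],s['wrist_force'],'tool',M.T@s['wrist_force'])
p=np.array([.5557,.001]);d=s['eef_pos'][:2]-p;print(np.degrees(np.arctan2(d[1],d[0]))+360)
E
```

```text
[ 0.50343358 -0.11766563  0.09143097] [-8.67213564  3.58280272  7.68268915] tool [-0.48510674 -9.42682112 -7.61353003]
246.22885132654636
```

```bash
python3 - <<'E'
from h import *
snap('scene','scene4.png');snap('wrist','wrist4.png')
im=cv2.imread('pics/scene4.png'); cv2.imwrite('pics/crops4.png',cv2.resize(im[100:360,130:390],None,fx=2.3,fy=2.3,interpolation=cv2.INTER_CUBIC))
E
```

```text
(no output)
```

View pics/crops4.png

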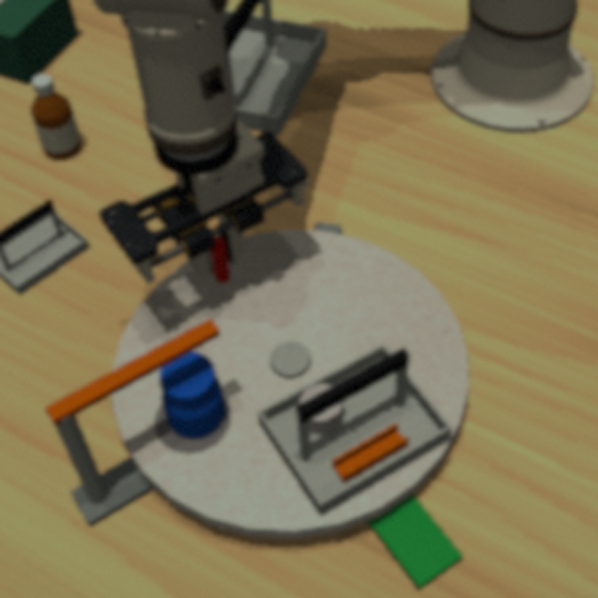

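View pics/wrist4.png

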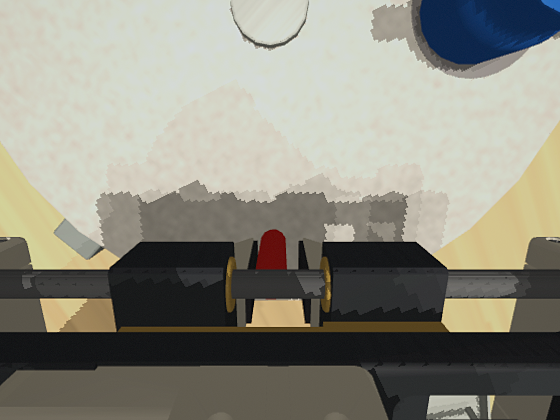

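```bash
python3 - <<'E'
from h import *
p=np.array([.5557,.001]);
for a in (240,242,244,246,248):
    t=np.radians(a); w=[p[0]+.13*np.cos(t),p[1]+.13*np.sin(t)]
    print(a,[proj('wrist4',w+[z]).round(0) for z in (.05,.075,.103)],[proj('scene4',w+[z]).round(1) for z in (.045,.103)])
for u,z in ((272,.065),): print(onz('wrist4',(272,240),.055))
E
```

```text
240 [array([256., 243.]), array([252., 260.]), array([247., 286.])] [array([230.9, 219.5]), array([228.5, 203.8])]
242 [array([263., 243.]), array([260., 260.]), array([257., 286.])] [array([229.3, 220.2]), array([226.8, 204.6])]
244 [array([270., 244.]), array([269., 261.]), array([267., 287.])] [array([227.6, 221. ]), array([225. , 205.4])]
246 [array([278., 243.]), array([277., 261.]), array([277., 287.])] [array([226. , 221.9]), array([223.4, 206.2])]
248 [array([285., 243.]), array([286., 260.]), array([287., 286.])] [array([224.4, 222.8]), array([221.7, 207.1])]
[ 0.50164725 -0.11254635  0.055     ]
```

arm_command(plan=[{"xyz": [0,0,0],"rot": [0,0,0]},{"xyz": [0,0,0],"rot": [0,0,0]},{"xyz": [0,0,0],"rot": [0,0,0]},{"xyz": [0,0,0],"rot": [0,0,0]}], fingers=0.5)

```text
time: 8.75
eef_pos: [0.5041, -0.1181, 0.0916]
tcp_rot: [-2.651, -1.677, 0.007]
wrist_force: [-0.7, 0.1, -0.2]
gripper_width: 0.0451
```

```bash
python3 - <<'E'
from h import *
s=robot.observe();print(s['eef_pos'],s['wrist_force'],s['gripper_width'])
snap('wrist','wrist5.png')
E
```

```text
[ 0.50414525 -0.11810314  0.09160013] [-0.70173176  0.13061928 -0.21293806] 0.045120604130695297
```

View pics/wrist5.png

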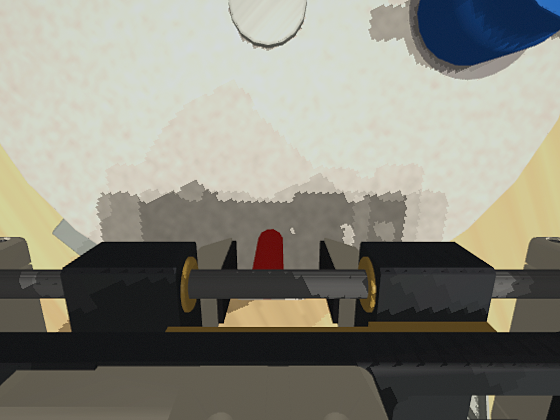

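arm_command(plan=[{"xyz": [0,0,-0.03],"rot": [0,0,0]},{"xyz": [0,0,-0.07],"rot": [0,0,0]},{"xyz": [0,0,-0.1],"rot": [0,0,0]},{"xyz": [0,0,-0.118],"rot": [0,0,0]},{"xyz": [0,0,-0.118],"rot": [0,0,0]},{"xyz": [0,0,-0.118],"rot": [0,0,0]}])

```text
time: 9.4
eef_pos: [0.5048, -0.1186, 0.2095]
tcp_rot: [-2.652, -1.677, 0.007]
wrist_force: [0.0, -0.3, -0.9]
gripper_width: 0.0459
```

```bash
python3 - <<'E'
from h import *
s=robot.observe();print(s['eef_pos'],s['wrist_force'],s['gripper_width'])
snap('wrist','wrist6.png')
for f in ('wrist1','wrist6'):
    im=np.load('pics/%s.npz'%f)['px'].astype(int);r,g,b=im[...,0],im[...,1],im[...,2]
    m=((r>60)&(r>2.5*g)&(r>2.5*b)).astype('uint8');m[:150]=0
    k,l,st,ce=cv2.connectedComponentsWithStats(m);i=1+np.argmax(st[1:,4]);x,y,w,h=st[i,:4]
    print(st[i],ce[i])
    top=(ce[i][0],y+h-w/2); q=onz(f,top,.103)
    # hub: via bright circle
    gr=cv2.cvtColor(im.astype('uint8'),cv2.COLOR_RGB2GRAY)
    c=cv2.HoughCircles(cv2.GaussianBlur(gr[:130],(5,5),1),cv2.HOUGH_GRADIENT,1,50,param1=60,param2=15,minRadius=18,maxRadius=32)
    print(c)
    p=np.array([.5557,.001]);d=q[:2]-p;print(f,q,np.hypot(*d),np.degrees(np.arctan2(d[1],d[0]))%360)
    if c is not None:
      for cc in c[0][:3]: hh=onz(f,cc[:2],.053); d=q-hh;print(cc,hh,np.degrees(np.arctan2(d[1],d[0]))%360)
E
```

```text
[ 0.50478082 -0.11864341  0.2095398 ] [ 0.02223834 -0.26129719 -0.87585653] 0.04585315605551787
[267 192  18  30 450] [275.43111111 207.11555556]
[[[276.5  54.5  23. ]
  [394.5  60.5  31.4]]]
wrist1 [0.43821059 0.05676662 0.103     ] 0.13005259505645822 154.60853925784588
[276.5  54.5  23. ] [0.5544746  0.00137051 0.053     ] 154.52368209039147
[394.5  60.5  31.4] [ 0.50645356 -0.08975455  0.053     ] 114.97398795368386
[263 190  18  31 454] [272.09471366 205.68942731]
[[[271.5  54.5  23.9]
  [379.5  62.5  29.1]]]
wrist6 [ 0.50061628 -0.11506676  0.103     ] 0.12847454639882414 244.61161565376187
[271.5  54.5  23.9] [0.5544855  0.00094141 0.053     ] 245.09186660586292
[379.5  62.5  29.1] [ 0.63676003 -0.04525769  0.053     ] 207.14693821770086
```

View pics/wrist6.png

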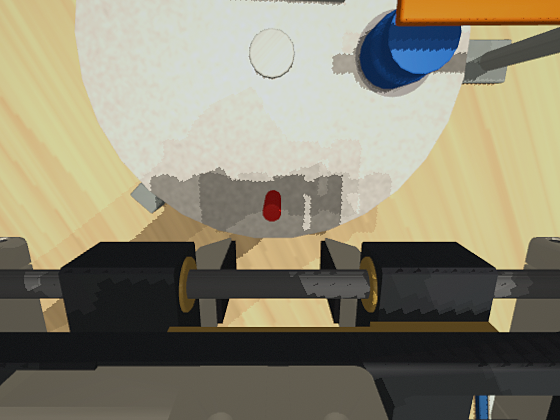

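Measured from the post against the hub, the turn came to 90.0–90.6°, so the table is seated in its click. The jar is still standing at (400,50). Next I'll fly to the tray with the jaws across the bar.

arm_command(plan=[{"xyz": [0.01,0.001,-0.01],"rot": [0,0,-4]},{"xyz": [0.03,0.004,-0.02],"rot": [0,0,-10]},{"xyz": [0.05,0.007,-0.03],"rot": [0,0,-17]},{"xyz": [0.07,0.01,-0.04],"rot": [0,0,-24]},{"xyz": [0.09,0.013,-0.04],"rot": [0,0,-31]},{"xyz": [0.11,0.016,-0.04],"rot": [0,0,-38]},{"xyz": [0.13,0.019,-0.04],"rot": [0,0,-45]},{"xyz": [0.15,0.022,-0.04],"rot": [0,0,-52]},{"xyz": [0.17,0.025,-0.04],"rot": [0,0,-59]},{"xyz": [0.19,0.028,-0.04],"rot": [0,0,-66]},{"xyz": [0.21,0.03,-0.04],"rot": [0,0,-73]},{"xyz": [0.22,0.032,-0.04],"rot": [0,0,-80]},{"xyz": [0.23,0.033,-0.04],"rot": [0,0,-86]},{"xyz": [0.23,0.033,-0.04],"rot": [0,0,-90]},{"xyz": [0.23,0.033,-0.04],"rot": [0,0,-90]},{"xyz": [0.23,0.033,-0.04],"rot": [0,0,-90]},{"xyz": [0.23,0.033,-0.04],"rot": [0,0,-90]}])

```text
time: 11.15
eef_pos: [0.6327, 0.0747, 0.2475]
tcp_rot: [-0.691, -3.056, 0.001]
wrist_force: [-0.1, -0.3, 0.0]
gripper_width: 0.0459
```

```bash
python3 - <<'E'
from h import *
s=robot.observe();print(s['eef_pos'],s['wrist_force'],s['gripper_width'],s['q'].round(2))
snap('wrist','wrist7.png');snap('top','top7.png')
print(proj('wrist7',(.597,.092,.133)))
E
```

```text
[0.63270745 0.07465896 0.24754245] [-0.0599116  -0.320481    0.04095226] 0.04592659572977777 [ 0.63  0.81 -1.28  1.56  0.79  1.38  0.39]
[276.93143619 164.02422187]
```

View pics/wrist7.png

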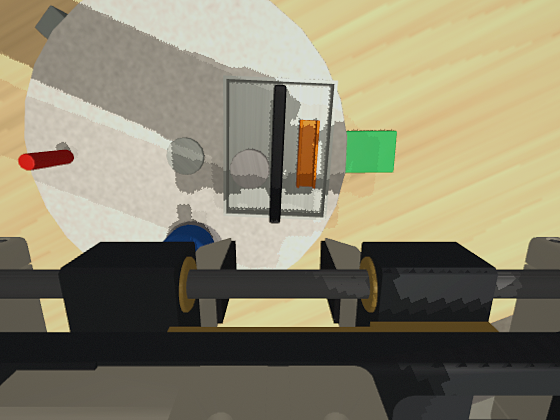

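The bar runs from (280,86) to (275,222), with the tin at (250,163) to its left and the splint at (308,153) to its right. The jar is at (190,235).

```bash
python3 - <<'E'
from h import *
im=np.load('pics/wrist7.npz')['px'];g=cv2.cvtColor(im,cv2.COLOR_RGB2GRAY)
m=(g<45).astype('uint8');m[:70]=0;m[228:]=0;m[:,:262]=0;m[:,:]*=1;m[:,296:]=0
k,l,st,ce=cv2.connectedComponentsWithStats(m);i=1+np.argmax(st[1:,4]);print(st[i],ce[i])
pts=np.argwhere(l==i)[:,::-1].astype(np.float32);rr=cv2.minAreaRect(pts);print(rr)
y,h=st[i,1],st[i,3]
a=onz('wrist7',(pts[pts[:,1]<y+6,0].mean(),y),.133);b=onz('wrist7',(pts[pts[:,1]>y+h-6,0].mean(),y+h),.133)
c=(a+b)/2;d=a-b;s=robot.observe();M=R.from_rotvec(s['tcp_rot']).as_matrix();e=s['eef_pos']
yaw=np.degrees(np.arctan2(d[1],d[0]));ty=np.degrees(np.arctan2(M[1,0],M[0,0]))
print(a,b,c,'len',np.hypot(*d[:2]),'yaw',yaw,'toolyaw',ty)
for z in (.26,.124): print((M.T@(np.array([c[0],c[1],z])-e)).round(4))
E
```

```text
[ 269   85   17  138 1560] [277.09679487 152.43012821]
((277.1813049316406, 153.46725463867188), (11.990411758422852, 137.3701629638672), 2.2906100749969482)
[0.54342206 0.11966732 0.133     ] [0.64141555 0.06837303 0.133     ] [0.5924188  0.09402017 0.133     ] len 0.11060663211938758 yaw 152.37037303650564 toolyaw 154.5329365564185
[ 0.0449  0.0001 -0.0117]
[0.044  0.0004 0.1243]
```

arm_command(plan=[{"xyz": [0.015,0,0.0],"rot": [0,0,2]},{"xyz": [0.03,0,0.0],"rot": [0,0,2]},{"xyz": [0.044,0,0.0],"rot": [0,0,2]},{"xyz": [0.044,0,0.0],"rot": [0,0,2]},{"xyz": [0.044,0,0.03],"rot": [0,0,2]},{"xyz": [0.044,0,0.06],"rot": [0,0,2]},{"xyz": [0.044,0,0.085],"rot": [0,0,2]},{"xyz": [0.044,0,0.105],"rot": [0,0,2]},{"xyz": [0.044,0,0.118],"rot": [0,0,2]},{"xyz": [0.044,0,0.124],"rot": [0,0,2]},{"xyz": [0.044,0,0.124],"rot": [0,0,2]},{"xyz": [0.044,0,0.124],"rot": [0,0,2]}])

```text
time: 12.45
eef_pos: [0.5928, 0.0941, 0.1252]
tcp_rot: [-0.744, -3.046, -0.0]
wrist_force: [0.4, 0.0, -0.3]
gripper_width: 0.046
```

```bash
python3 - <<'E'
from h import *
s=robot.observe();print(s['eef_pos'],s['wrist_force'],s['gripper_width'])
snap('wrist','wrist8.png')
E
```

```text
[0.59282686 0.09411499 0.12524074] [ 0.40653242  0.0455867  -0.33600595] 0.045973721449219115
```

View pics/wrist8.png

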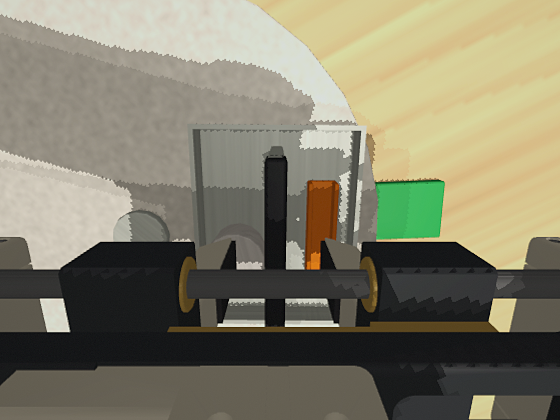

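The bar at (276,200) lies centred between the fingers, and nothing touches it. I'll close on it.

arm_command(plan=[{"xyz": [0,0,0],"rot": [0,0,0]},{"xyz": [0,0,0],"rot": [0,0,0]},{"xyz": [0,0,0],"rot": [0,0,0]},{"xyz": [0,0,0],"rot": [0,0,0]},{"xyz": [0,0,0],"rot": [0,0,0]},{"xyz": [0,0,0],"rot": [0,0,0]},{"xyz": [0,0,0],"rot": [0,0,0]},{"xyz": [0,0,0],"rot": [0,0,0]}], fingers=0, grip_force=45)

```text
time: 13.3
eef_pos: [0.5928, 0.0937, 0.1255]
tcp_rot: [-0.745, -3.046, 0.001]
wrist_force: [-1.2, -1.9, 2.3]
gripper_width: 0.0095
```

arm_command(plan=[{"xyz": [0,0,-0.002],"rot": [0,0,0]},{"xyz": [0,0,-0.006],"rot": [0,0,0]},{"xyz": [0,0,-0.012],"rot": [0,0,0]},{"xyz": [0,0,-0.018],"rot": [0,0,0]},{"xyz": [0,0,-0.025],"rot": [0,0,0]},{"xyz": [0,0,-0.032],"rot": [0,0,0]},{"xyz": [0,0,-0.039],"rot": [0,0,0]},{"xyz": [0,0,-0.046],"rot": [0,0,0]},{"xyz": [0,0,-0.053],"rot": [0,0,0]},{"xyz": [0,0,-0.06],"rot": [0,0,0]},{"xyz": [0,0,-0.067],"rot": [0,0,0]},{"xyz": [0,0,-0.074],"rot": [0,0,0]},{"xyz": [0,0,-0.081],"rot": [0,0,0]},{"xyz": [0,0,-0.088],"rot": [0,0,0]},{"xyz": [0,0,-0.094],"rot": [0,0,0]},{"xyz": [0,0,-0.098],"rot": [0,0,0]},{"xyz": [0,0,-0.102],"rot": [0,0,0]},{"xyz": [0,0,-0.103],"rot": [0,0,0]},{"xyz": [0,0,-0.103],"rot": [0,0,0]},{"xyz": [0,0,-0.103],"rot": [0,0,0]}])

```text
time: 15.3
eef_pos: [0.5933, 0.0935, 0.2282]
tcp_rot: [-0.745, -3.045, 0.001]
wrist_force: [-0.2, 0.3, -5.1]
gripper_width: 0.0098
```

```bash
python3 - <<'E'
from h import *
s=robot.observe();print(s['eef_pos'],s['wrist_force'],s['wrist_torque'],s['gripper_width'])
snap('wrist','wrist9.png');snap('scene','scene9.png');snap('top','top9.png')
im=cv2.imread('pics/scene9.png'); cv2.imwrite('pics/crops9.png',cv2.resize(im[100:380,110:390],None,fx=2.1,fy=2.1,interpolation=cv2.INTER_CUBIC))
E
```

```text
[0.59328026 0.09346603 0.22816227] [-0.24089578  0.30019199 -5.07246893] [ 0.05982924 -0.18137847 -0.06068846] 0.009817951412010112
```

View pics/wrist9.png

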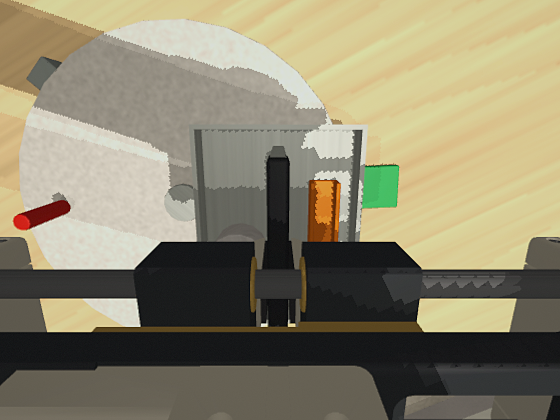

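View pics/crops9.png

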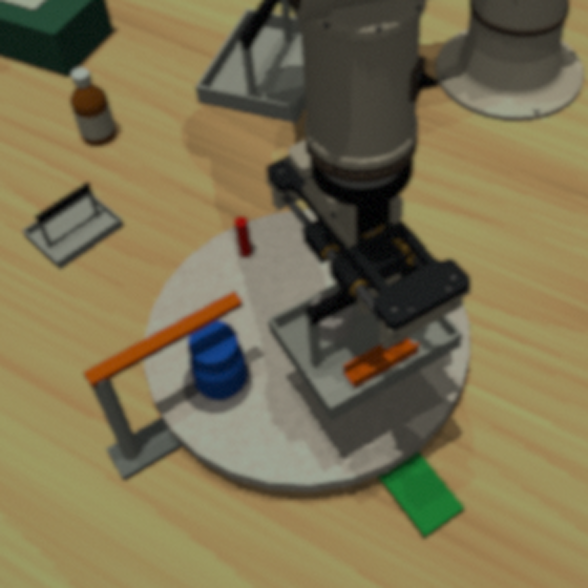

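The tray is up, with the splint at (325,210) and the tin's rim at (240,230) in the wrist view. The load is 5 N, the jar is standing and the post hasn't moved. I'll hold for 2.5 s or more.

arm_command(plan=[{"xyz": [0,0,0],"rot": [0,0,0]},{"xyz": [0,0,0],"rot": [0,0,0]},{"xyz": [0,0,0],"rot": [0,0,0]},{"xyz": [0,0,0],"rot": [0,0,0]},{"xyz": [0,0,0],"rot": [0,0,0]},{"xyz": [0,0,0],"rot": [0,0,0]},{"xyz": [0,0,0],"rot": [0,0,0]},{"xyz": [0,0,0],"rot": [0,0,0]},{"xyz": [0,0,0],"rot": [0,0,0]},{"xyz": [0,0,0],"rot": [0,0,0]},{"xyz": [0,0,0],"rot": [0,0,0]},{"xyz": [0,0,0],"rot": [0,0,0]},{"xyz": [0,0,0],"rot": [0,0,0]},{"xyz": [0,0,0],"rot": [0,0,0]},{"xyz": [0,0,0],"rot": [0,0,0]},{"xyz": [0,0,0],"rot": [0,0,0]},{"xyz": [0,0,0],"rot": [0,0,0]},{"xyz": [0,0,0],"rot": [0,0,0]},{"xyz": [0,0,0],"rot": [0,0,0]},{"xyz": [0,0,0],"rot": [0,0,0]}])

```text
time: 17.45
eef_pos: [0.5933, 0.0935, 0.2282]
tcp_rot: [-0.745, -3.045, 0.001]
wrist_force: [0.3, -0.1, -4.9]
gripper_width: 0.0097
```

arm_command(plan=[{"xyz": [0,0,0],"rot": [0,0,0]},{"xyz": [0,0,0],"rot": [0,0,0]},{"xyz": [0,0,0],"rot": [0,0,0]},{"xyz": [0,0,0],"rot": [0,0,0]},{"xyz": [0,0,0],"rot": [0,0,0]},{"xyz": [0,0,0],"rot": [0,0,0]},{"xyz": [0,0,0],"rot": [0,0,0]},{"xyz": [0,0,0],"rot": [0,0,0]},{"xyz": [0,0,0],"rot": [0,0,0]},{"xyz": [0,0,0],"rot": [0,0,0]},{"xyz": [0,0,0],"rot": [0,0,0]},{"xyz": [0,0,0],"rot": [0,0,0]}])

```text
time: 18.65
eef_pos: [0.5933, 0.0935, 0.2282]
tcp_rot: [-0.745, -3.045, 0.001]
wrist_force: [-0.4, -0.5, -4.0]
gripper_width: 0.0094
```

```bash
python3 - <<'E'
from h import *
s=robot.observe();M=R.from_rotvec(s['tcp_rot']).as_matrix();print(s['time'],s['eef_pos'],s['wrist_force'],s['gripper_width'],'tilt',np.degrees(np.arccos(-M[2,2])))
snap('wrist','wrist10.png');snap('scene','scene10.png')
# tray tilt: front rim in wrist image stable?
a=np.load('pics/wrist9.npz')['px'].astype(int);b=np.load('pics/wrist10.npz')['px'].astype(int)
print('diff tray',np.abs(a-b)[120:240,190:370].mean(),'post area',np.abs(a-b)[190:240,0:90].mean())
print(proj('wrist9',(.593,.094,.237)))
A=cv2.imread('pics/wrist10.png')[100:250,170:390];B=cv2.imread('pics/scene10.png')[200:330,190:350]
cv2.imwrite('pics/f10.png',np.hstack([cv2.resize(A,(440,300)),cv2.resize(B,(360,300))]))
E
```

```text
18.65 [0.59330108 0.09354051 0.22818281] [-0.35498978 -0.48407796 -4.03557284] 0.00940681432402886 tilt 0.3726491711444964
diff tray 0.9157407407407407 post area 0.6434814814814814
[275.85891772 279.92431494]
```

View pics/f10.png

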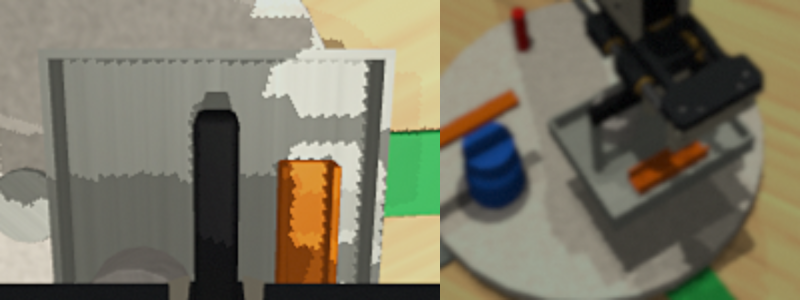

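The tray hangs still and level: it sits in the same place relative to the gripper as before the lift. The tin at (140,265) and the splint at (310,220) in this crop are both in it. Handing in.

```bash
python3 -c "
from workcell import robot
print(robot.sign_off())"
```

```text
the job is handed in; nothing more can be done
None
```

The turntable is turned one click and the middle-sized tray is held up by its bar handle, with the tin and splint still in it. The job is handed in, at 18.7 s of the 54 s allowed.

- **Turn:** I put the fingers either side of the red post and pushed it a quarter turn anticlockwise. After I let go, the post against the hub gave 90.0° to 90.6° of turn, so it sits in its click.
- **Lift:** I gripped the bar at 45 N and raised the tray 103 mm. It was held still for over 3 s, with the gripper tilted about 0.4° and a load of 4 to 5 N.
- **Rest of the scene:** In the last pictures the blue jar stands on its place, the post has not moved, and the amber bottle was still standing just after the lift. I made no separate check of the torch, but the arm never came near it.

One thing did not fit. Near the end of the turn, a further 3 mm push met about 9 N at the post, more than the stated 3 to 5 N. I saw no other contact, and the force vanished when I opened the fingers. I did not find the cause.

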